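Find the tired return spring on the spring tester

TASK

Three look-alike return springs stand on the spring tester: press each one slowly straight down by its knob until the dial reads 10 N (within about 1 N, and never more than 12 N), then let it up; the brass pointer beside it is pushed down by the spring and stays at the lowest height reached. Good springs reach 10 N with the pointer still above the thin dark gauge bar, and the one tired spring only when the pointer is below it. When all three have been pressed, put the tired spring in the grey reject tray and leave the two good ones standing in their seats; let only the springs move the pointers.

Things in the scene. Friction and masses are not known exactly. Their poses are not given: they have to be found in the camera images.
- tester: spring tester: white housing 200 x 440 mm, 50 mm high, fixed. On it an aluminium load platform 170 x 330 mm, top at 72 mm, with three seats in a row 100 mm apart along y and, 210 mm to -y, a round dial. Origin: table level under the middle seat, x towards the gauge bar. The platform, with seats, springs, pointers and bar, sinks 0.25 mm per newton of pressing, at most 10 mm, and rises again
- seat0 (a point): centre of seat 0 on the platform top (where the foot of a spring stands), at y = -100 mm of the tester. Four 6 mm high stops locate the foot with 2 mm play
- seat1 (a point): centre of seat 1 on the platform top (where the foot of a spring stands), at y = 0 mm of the tester. Four 6 mm high stops locate the foot with 2 mm play
- seat2 (a point): centre of seat 2 on the platform top (where the foot of a spring stands), at y = 100 mm of the tester. Four 6 mm high stops locate the foot with 2 mm play
- pointer0: brass pointer of seat 0, 6 mm high, sliding on a post 62 mm high, 40 mm to +x of the seat's axis. Origin: on the seat's axis at the pointer's mid height, 51 mm above the seat at the start; its tip is 56 mm to +x. Its arm, reaching to 20 mm from the axis, lies 1 mm under the spring's flange, which pushes it down 1:1; it stays down by friction (0.8 N). Higher or lower than gauge_mid tells good from tired
- pointer1: brass pointer of seat 1, 6 mm high, sliding on a post 62 mm high, 40 mm to +x of the seat's axis. Origin: on the seat's axis at the pointer's mid height, 51 mm above the seat at the start; its tip is 56 mm to +x. Its arm, reaching to 20 mm from the axis, lies 1 mm under the spring's flange, which pushes it down 1:1; it stays down by friction (0.8 N). Higher or lower than gauge_mid tells good from tired
- pointer2: brass pointer of seat 2, 6 mm high, sliding on a post 62 mm high, 40 mm to +x of the seat's axis. Origin: on the seat's axis at the pointer's mid height, 51 mm above the seat at the start; its tip is 56 mm to +x. Its arm, reaching to 20 mm from the axis, lies 1 mm under the spring's flange, which pushes it down 1:1; it stays down by friction (0.8 N). Higher or lower than gauge_mid tells good from tired
- gauge_mid (a point): middle of the dark gauge bar, a level rod 300 mm long along the tester's y, 3 mm thick, fixed on the platform 31.5 mm above its top and 59 mm to +x of the seats' axes, just past the pointer tips, between two uprights 56 mm high
- spring_a: steel spring standing upright, 80 mm tall: foot cup 26 dia x 10, coils 22 dia x 45, flange 50 dia x 5, on it a round knob 26 dia x 20 (press or grip it there). 100 g. Origin: centre of the underside, z up its axis. Flange and knob slide down its axis by up to 34 mm (then solid) after 2 N of preload, without friction
- spring_b: steel spring standing upright, 80 mm tall: foot cup 26 dia x 10, coils 22 dia x 45, flange 50 dia x 5, on it a round knob 26 dia x 20 (press or grip it there). 100 g. Origin: centre of the underside, z up its axis. Looks and slides like spring_a. The three may stand in any seats
- spring_c: steel spring standing upright, 80 mm tall: foot cup 26 dia x 10, coils 22 dia x 45, flange 50 dia x 5, on it a round knob 26 dia x 20 (press or grip it there). 100 g. Origin: centre of the underside, z up its axis. Looks and slides like spring_a. Rates lie between 0.25 and 0.5 N/mm; any one of the three may be the tired one
- needle (a joint): force dial needle: about 0 rad unloaded, turns clockwise (seen from above) 0.15 rad per newton of pressing on the platform, true within 0.5 N; it points to the tester's +x at zero. Ticks are 2 N apart, the long thick one at 10 N
- tray_in (a point): reject tray: open grey plastic box 140 x 140 mm, 45 mm high, walls and floor 4 mm, fixed to the table; this point is the centre of its inner floor. A washer and a clip already lie in it near its two +y corners
Mind the look-alikes: they are no part of the job. What is shaped like the spring_c but pink or turquoise is not meant.

How it is judged:
By the outcome, as a careful person would: the job done as asked, in the order asked, and still so for the second after the job is handed in, with the robot touching nothing.
It also fails if it takes over 69 s, if anything falls off the work surface, if the arm or the gripper's body presses on something with over 40 N, if the wrist force passes 120 N, or if a joint passes its speed limit or range.

ROBOT

A 7-joint arm with a two-finger parallel gripper is mounted at the origin on the work surface. World frame = base frame: x ahead of the robot, y to its left, z up, the work surface at z = 0. Lengths are in m, angles in rad, forces in N, time in s.
With the tool pointing down it reaches from about 0.425 to 0.975 m from the base axis. Payload 16.7 kg.
Tool frame: the origin (TCP) lies on the centre line of the jaws, within the pads' length; the fingertips stand 11 mm ahead of it and the grasp point (between the pads) lies 8 mm behind it (env.nose_length is the distance from the TCP to the fingertips, in m); z points along the fingers, y is the direction in which the jaws open and shut (so a half turn about z gives the same grasp; the last joint's range is limited). The gripper opens to 85 mm and grips with 20 to 120 N. Pads are 22 mm wide; open, the fingers measure 114 mm over their backs; the gripper's body (76 mm by 85 mm) begins 54 mm behind the grasp point. The pads swing forward as they close: fully open they stand 13 mm farther back than shut.
Start: joints at [-1.371, 0.426, 0.074, 1.606, -0.034, 1.111, -0.067], TCP at [0.231, 0.634, 0.242] pointing down, gripper open.
Joint ranges: [-2.85, 2.85], [-0.5, 2.14], [-1.23, 1.37], [0.21, 2.46], [-1.02, 4.16], [0.16, 2.05], [-2.73, 2.73]. Speed limits (rad/s): [1.89, 1.89, 2.39, 2.39, 3.01, 3.01, 3.01].

INTERFACE

Orientations are given as a unit quaternion [x, y, z, w].
In Python, from bench import env gives the robot as it stands. The module is installed in compiled form; this text tells all that it offers.
- The arm moves only by the tool drive_tool, never from a script. Its argument "increments" is one flat list of numbers, 5 for each row, row after row: the shift along the world's x, y, z in m, then the turn about the world's z in rad, then the closure, from -1 (fully open) to 1 (shut). In form: [dx, dy, dz, turn, gripper, dx, dy, dz, turn, gripper, ...]. A call has 1 to 12 rows; each row shifts and turns the commanded pose from where the row before left it; what a row does not reach is not made up. A row lasts 1/8 s, in which the tool goes at most 62.5 mm and 10.7 degrees, less where a joint would pass 70% of its speed; a pose out of reach is approached as far as the arm can. A call with a gripper value outside its range is refused whole. The fingers move at their own pace and stop on an object; "squeeze" is the grip in N (left out, the last holds). Time passes only in rows, so rows that do not move let the fingers close. It gives the time, the measured TCP pose, the force and the opening at its end, in the units of the state.
- env.sense(): the state, without advancing time (a new reading comes with each control period).
- env.grab_frame(name): name is "scene" or "top" or "wrist"; returns a dict with "img" (400x640x3 uint8, red, green, blue), "fx", "fy", "cx", "cy" (pixels), "extrinsics" (4x4, takes a point from world to camera coordinates); the wrist camera has in their place "T_tool_cam" (4x4, takes a point from camera to tool coordinates, whose origin is the TCP and whose axes are the flange's). Camera axes: x right, y down, z forward; pixel columns grow to the right and rows downward; lengths in m; the calibration is good to about 2 mm. A picture is of the moment at which its call begins: read the wrist's pose just before it. There is no depth.
- env.job_done(): hands the job in, once; it reports no verdict.
The state is a dict: "clock": time; "qpos": joint angles; "qd": joint speeds; "joint_efforts": joint torques, N m; "position": TCP position; "eef_rot": TCP orientation; "contact_force": force on the tool from outside, world axes, zero at the start; "moment": the same for the moment, N m; "gripper_width": opening from 0.0 (shut) to 1.0 (fully open).
Only numpy, scipy, OpenCV 4.12 (cv2) and the standard library are available. Lean on these libraries where they do the work, as an engineer would, in place of code of your own. Each camera call takes 0.05 s, during which the arm holds its last target. There are 200 camera calls.

## Working session

There is one attempt and no reset: what is moved stays moved. The work goes in short steps, Python scripts to look and compute and a tool call to move; the robot and the scene stay as the last step left them, time stands still between calls to the robot, and variables do not carry over. Pictures are saved under pics/ and viewed, about 8 in all and at most 12, crops included, and the job is handed in when it is done.

Besides the shell and the picture viewer there is one more tool, called after ">>>" as a command line: name --argument value ..., lists and objects as JSON in quotes. drive_tool: Moves the arm, as the interface text tells. Its arguments: {"type":"object","properties":{"increments":{"type":"array"},"squeeze":{"type":"number"}},"required":["increments"]}

```bash
mkdir -p pics
cat > h.py <<'E'
import numpy as np, cv2
from bench import env
def snap(n,f,crop=None,scale=1):
    d=env.grab_frame(n); im=d["img"][:,:,::-1]
    if crop: x0,y0,x1,y1=crop; im=im[y0:y1,x0:x1]
    if scale!=1: im=cv2.resize(im,None,fx=scale,fy=scale,interpolation=cv2.INTER_CUBIC)
    cv2.imwrite(f"pics/{f}.png",im); return d
def unproj(d,u,v,z):
    E=np.array(d["extrinsics"]); R,t=E[:3,:3],E[:3,3]
    r=R.T@np.array([(u-d["cx"])/d["fx"],(v-d["cy"])/d["fy"],1]); c=-R.T@t
    return c+r*(z-c[2])/r[2]
def proj(d,p):
    E=np.array(d["extrinsics"]); q=E[:3,:3]@np.array(p)+E[:3,3]
    return d["fx"]*q[0]/q[2]+d["cx"],d["fy"]*q[1]/q[2]+d["cy"]
E
python3 - <<'E'
from h import *
a=snap("top","top1");b=snap("scene","scene1")
im=np.vstack([a["img"],b["img"]])[:,:,::-1]
for d in(a,b):
    E=np.array(d["extrinsics"]);print(d["fx"],-E[:3,:3].T@E[:3,3],E[2,:3])
s=env.sense();print(s["position"],s["eef_rot"],s["contact_force"],s["clock"],env.nose_length)
E
```

```text
425.0048601838846 [ 0.31812752 -0.00445333  1.2071121 ] [ 0.20797402 -0.00453651 -0.97812383]
365.4154577227358 [ 0.95569847 -0.13523859  0.74442632] [-0.52500684  0.1676261  -0.83442753]
[0.23124477 0.63377687 0.24168904] [ 1.74015677e-01  9.84742714e-01 -5.75167193e-04 -4.04270850e-05] [-0.1779228  -0.37832108  0.04830831] 0.1 0.011
```

View pics/top1.png

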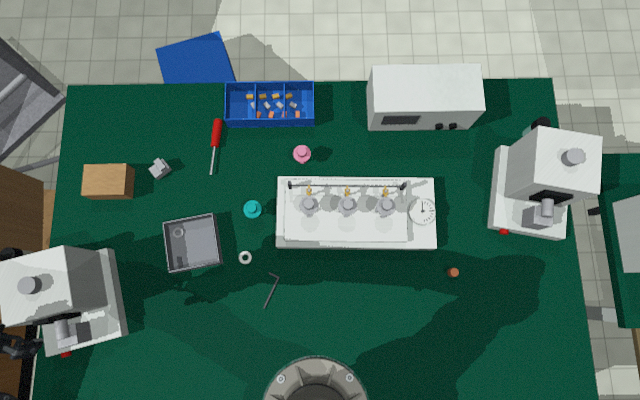

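View pics/scene1.png

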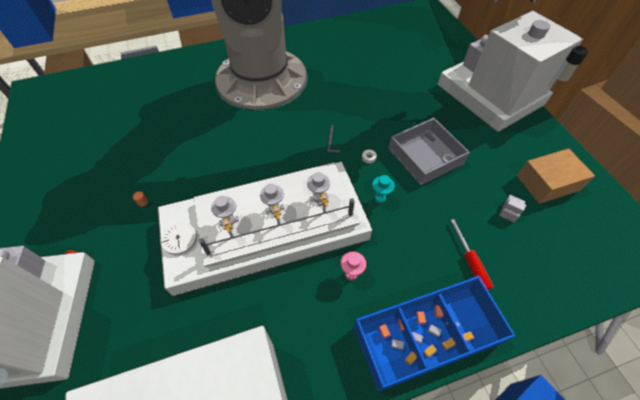

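The tester is in the middle of both views, with knobs near (309,204), (348,204) and (387,204) in the top view. The tray is near (192,242) and the dial at (422,211). I'll enlarge the top view.

Run:
```python
import cv2
i=cv2.imread("pics/top1.png");j=cv2.imread("pics/scene1.png")
a=cv2.resize(i[170:260,270:440],None,fx=4.7,fy=4.7,interpolation=cv2.INTER_CUBIC)
b=cv2.resize(j[160:290,155:375],(799,472//1),interpolation=cv2.INTER_CUBIC)
cv2.imwrite("pics/c1.png",a)
```

```text
(no output)
```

View pics/c1.png

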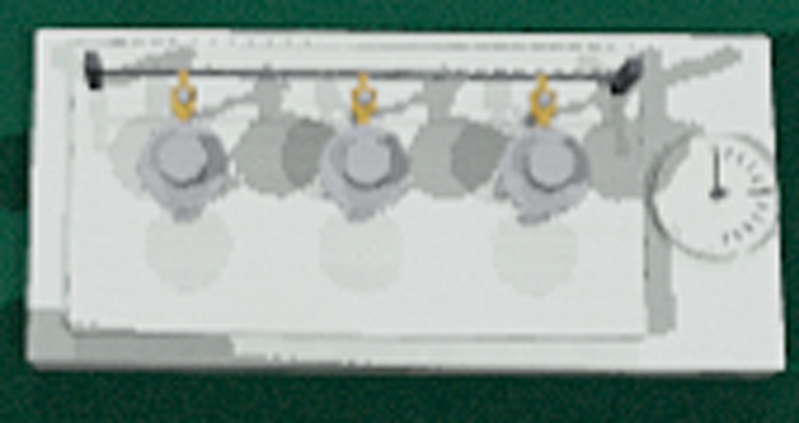

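Knob tops in the crop are at (184,156), (366,158) and (552,161). The dial centre is at (717,193), with the needle pointing up at zero.

Run:
```python
from h import *
d=env.grab_frame("top")
P=[unproj(d,270+(u-1.9)/4.7,170+(v-1.9)/4.7,.152) for u,v in((184,156),(366,158),(552,161))]
for p in P: print(p)
v=P[0]-P[2];print("y-axis deg",np.degrees(np.arctan2(v[1],v[0])),np.hypot(*v[:2]))
print("dial",unproj(d,270+717/4.7,170+193/4.7,.06))
for c in((163,221),(213,213),(220,265),(168,272)):print("tray rim",unproj(d,*c,.045))
d=env.grab_frame("wrist");print(np.array(d["T_tool_cam"]).round(3),d["fx"])
```

```text
[0.53289945 0.00739253 0.152     ]
[ 0.53016333 -0.09066195  0.152     ]
[ 0.5268427  -0.19082076  0.152     ]
y-axis deg 88.24977207164028 0.19830580871689626
dial [ 0.52324808 -0.30345136  0.06      ]
tray rim [0.5100367  0.41207264 0.045     ]
tray rim [0.5301927  0.27467146 0.045     ]
tray rim [0.38694749 0.25100576 0.045     ]
tray rim [0.37061836 0.3905904  0.045     ]
[[-0.001 -0.945 -0.326  0.084]
 [ 1.    -0.001 -0.    -0.   ]
 [-0.    -0.326  0.945 -0.132]
 [ 0.     0.     0.     1.   ]] 345.9905597386297
```

Run:
```python
from h import *
for n in("top","scene"):
    d=env.grab_frame(n);print(n,[np.round(proj(d,(.231,.634,z))) for z in(.24,.4)])
snap("wrist","w1",scale=.6)
```

```text
top [array([ 22., 335.]), array([-37., 345.])]
scene [array([513.,   1.]), array([545., -73.])]
```

View pics/w1.png

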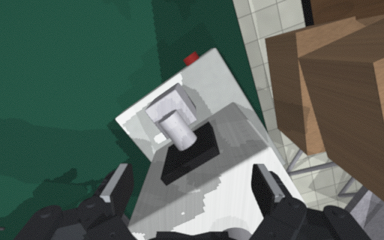

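A white machine stands directly below the fingers, so I'll go up before moving across.

>>> drive_tool --increments '[0, 0, 0.04, 0, 1, 0, 0, 0.04, 0, 1, 0.018, -0.038, 0.02, 0.03, 1, 0.018, -0.038, 0, 0.03, 1, 0.018, -0.038, 0, 0.03, 1, 0.018, -0.038, 0, 0.03, 1, 0.018, -0.038, 0, 0.03, 1, 0.018, -0.038, 0, 0.03, 1, 0.018, -0.038, 0, 0.03, 1, 0.018, -0.038, 0, 0.03, 1, 0.018, -0.038, 0, 0.03, 1, 0.018, -0.038, 0, 0.03, 1]' --squeeze 40

```text
clock: 1.85
position: [0.4118, 0.2527, 0.3425]
eef_rot: [0.024, 1.0, 0.0, 0.0]
contact_force: [0.6, 0.7, -0.6]
gripper_width: 0.002
```

>>> drive_tool --increments '[0.018, -0.036, -0.02, 0.017, 1, 0.018, -0.036, -0.02, 0, 1, 0.018, -0.036, -0.02, 0, 1, 0.018, -0.036, -0.02, 0, 1, 0.018, -0.036, -0.02, 0, 1, 0.018, -0.036, -0.02, 0, 1, 0.013, -0.029, -0.02, 0, 1, 0, 0, 0, 0, 1, 0, 0, 0, 0, 1]'

```text
clock: 2.98
position: [0.5323, 0.0095, 0.2025]
eef_rot: [0.016, 1.0, 0.0, -0.0]
contact_force: [-0.0, -0.3, 0.6]
gripper_width: -0.005
```

Run:
```python
from h import *
s=env.sense();print(s["position"],s["eef_rot"],s["contact_force"],s["clock"])
a=snap("wrist","w2")
d=env.grab_frame("scene");b=d["img"][:,:,::-1]
b=cv2.resize(b[150:300,150:380],(613,400),interpolation=cv2.INTER_CUBIC)
w=cv2.resize(a["img"][:,:,::-1],(613,383))
cv2.imwrite("pics/m2.png",np.vstack([w[:200+183],b])[:,:][:783])
cv2.imwrite("pics/m2.png",cv2.resize(np.vstack([w,b]),None,fx=.766,fy=.766))
```

```text
[0.53230523 0.00948077 0.20247921] [ 1.64050040e-02  9.99865427e-01  5.01987758e-05 -4.15859499e-05] [-0.01460561 -0.341012    0.55906862] 2.975
```

View pics/m2.png

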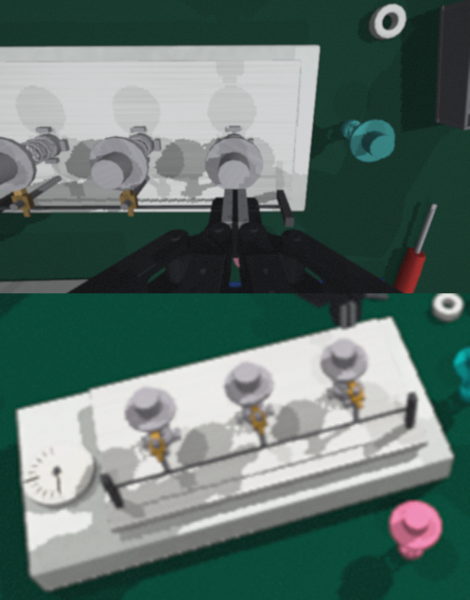

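The fingertips are in line with the knob of seat 2, which is at (233,172) in the montage. I'll compute its offset from the wrist camera.

```bash
cat >> h.py <<'E'
from scipy.spatial.transform import Rotation as Ro
def wun(d,s,u,v,z):
    T=np.array(d["T_tool_cam"]);R=Ro.from_quat(s["eef_rot"]).as_matrix()
    r=R@T[:3,:3]@np.array([(u-d["cx"])/d["fx"],(v-d["cy"])/d["fy"],1]);c=R@T[:3,3]+np.array(s["position"])
    return c+r*(z-c[2])/r[2]
E
python3 - <<'E'
from h import *
s=env.sense();d=env.grab_frame("wrist")
for u,v in((233,172),(105,177)): print(wun(d,s,u/.734,v/.734,.152))
E
```

```text
[0.52955728 0.00827879 0.152     ]
[ 0.53051358 -0.09273533  0.152     ]
```

>>> drive_tool --increments '[-0.001, -0.0015, -0.02, 0, 1, 0, 0, -0.014, 0, 1, 0, 0, -0.0025, 0, 1, 0, 0, -0.002, 0, 1, 0, 0, -0.002, 0, 1, 0, 0, -0.002, 0, 1, 0, 0, -0.002, 0, 1, 0, 0, -0.002, 0, 1, 0, 0, -0.002, 0, 1, 0, 0, -0.002, 0, 1, 0, 0, 0, 0, 1, 0, 0, 0, 0, 1]'

```text
clock: 4.62
position: [0.5314, 0.0076, 0.1518]
eef_rot: [0.016, 1.0, -0.0, 0.0]
contact_force: [0.1, 1.0, 4.8]
gripper_width: -0.001
```

```bash
cat >> h.py <<'E'
def dial(n=4):
    # needle angle from the top view: darkest direction round the hub
    fs=[]
    for i in range(n):
        d=env.grab_frame("top");g=cv2.cvtColor(d["img"],cv2.COLOR_RGB2GRAY).astype(np.float32);fs.append(g)
        print("Fz",np.round(env.sense()["contact_force"],2))
    g=np.mean(fs,0);c=np.array([.5232,-.3035]);R=Ro.from_euler('z',-1.75,degrees=True).as_matrix()[:2,:2]
    th=np.arange(-.4,2.4,.02);sc=[]
    u0,v0=270+(717-1.9)/4.7,170+(193-1.9)/4.7
    c=unproj(d,u0,v0,.06)[:2]
    for t in th:
        w=R@np.array([np.cos(t),-np.sin(t)]);s=0
        for r in np.linspace(.008,.021,12):
            u,v=proj(d,[*(c+r*w),.06]);s+=cv2.getRectSubPix(g,(1,1),(float(u),float(v)))[0,0]
        sc.append(s/12)
    sc=np.array(sc);k=sc.argmin();q=sc.max()-sc;m=abs(th-th[k])<.3;q=np.clip(q-.5*q[k],0,None)*m
    a=(q*th).sum()/q.sum();print("needle",a,"N",a/.15,"min",sc[k],sc.mean());return a,g
E
python3 - <<'E'
from h import *
a,g=dial();s=env.sense();print(s["position"],s["clock"])
c=cv2.resize(g[190:232,400:442],(580,580),interpolation=cv2.INTER_CUBIC)
cv2.imwrite("pics/d1.png",c)
E
```

```text
Fz [0.49 0.28 4.68]
Fz [ 0.64 -0.01  5.22]
Fz [1.41 0.37 3.15]
Fz [0.88 0.46 4.59]
needle 0.6435041454026754 N 4.290027636017836 min 150.38629 209.00597
[0.53137884 0.00757114 0.15185636] 4.825[ WARN:0@13.083] global loadsave.cpp:1063 imwrite_ Unsupported depth image for selected encoder is fallbacked to CV_8U.
```

View pics/d1.png

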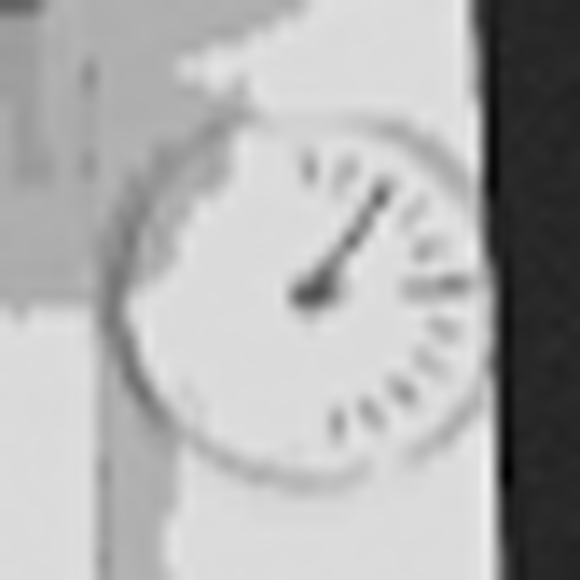

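The needle is clearly readable, at about 4.3 N and near the 4 N tick. This spring looks soft, so I'll keep pressing.

>>> drive_tool --increments '[0, 0, -0.0015, 0, 1, 0, 0, -0.0015, 0, 1, 0, 0, -0.0015, 0, 1, 0, 0, -0.0015, 0, 1, 0, 0, -0.0015, 0, 1, 0, 0, -0.0015, 0, 1, 0, 0, -0.0015, 0, 1, 0, 0, -0.0015, 0, 1, 0, 0, 0, 0, 1, 0, 0, 0, 0, 1]'

```text
clock: 6.08
position: [0.5315, 0.0076, 0.14]
eef_rot: [0.016, 1.0, 0.0, 0.0]
contact_force: [0.4, 1.0, 7.5]
gripper_width: 0.002
```

```bash
python3 -c "
from h import *
dial();s=env.sense();print(s['position'],s['clock'])"
```

```text
Fz [0.12 0.21 7.15]
Fz [1.07 0.64 7.14]
Fz [0.65 1.03 8.2 ]
Fz [ 0.51 -0.63  7.57]
needle 1.123460478680024 N 7.489736524533494 min 154.95485 208.70306
[0.53156806 0.00763317 0.14002273] 6.275
```

>>> drive_tool --increments '[0, 0, -0.0015, 0, 1, 0, 0, -0.0015, 0, 1, 0, 0, -0.0015, 0, 1, 0, 0, -0.0015, 0, 1, 0, 0, -0.0015, 0, 1, 0, 0, -0.0015, 0, 1, 0, 0, 0, 0, 1, 0, 0, 0, 0, 1]'

```text
clock: 7.28
position: [0.5316, 0.0076, 0.1311]
eef_rot: [0.016, 1.0, 0.0, 0.0]
contact_force: [-0.3, -0.6, 9.8]
gripper_width: -0.001
```

```bash
python3 -c "
from h import *
dial();s=env.sense();print(s['position'],s['clock'])"
```

```text
Fz [ 0.23 -0.85  9.9 ]
Fz [1.02 0.51 9.83]
Fz [0.02 0.45 9.36]
Fz [0.   0.57 9.68]
needle 1.4584702769771585 N 9.723135179847723 min 139.007 208.80722
[0.53162629 0.00763311 0.13111882] 7.475
```

9.7 N on both the dial and the wrist. I'll add a touch more, let it up, and move over seat 1.

>>> drive_tool --increments '[0, 0, -0.0008, 0, 1, 0, 0, 0, 0, 1, 0, 0, 0.003, 0, 1, 0, 0, 0.005, 0, 1, 0, 0, 0.006, 0, 1, 0, 0, 0.006, 0, 1, 0, 0, 0.006, 0, 1, 0, 0, 0.006, 0, 1, 0, 0, 0.02, 0, 1, -0.0005, -0.033, 0, 0, 1, -0.0005, -0.033, 0, 0, 1, 0, -0.033, 0, 0, 1]'

```text
clock: 8.98
position: [0.5298, -0.0923, 0.1819]
eef_rot: [0.016, 1.0, 0.0, -0.0]
contact_force: [0.7, -0.1, 0.3]
gripper_width: 0.002
```

Run:
```python
from h import *
s=env.sense();print(s["position"],s["contact_force"],s["clock"])
d=snap("scene","s3");b=d["img"][:,:,::-1]
cv2.imwrite("pics/m3.png",cv2.resize(b[160:265,190:365],(800,480),interpolation=cv2.INTER_CUBIC))
```

```text
[ 0.52981547 -0.09231019  0.18189631] [ 0.72122627 -0.14766031  0.26191893] 8.975
```

View pics/m3.png

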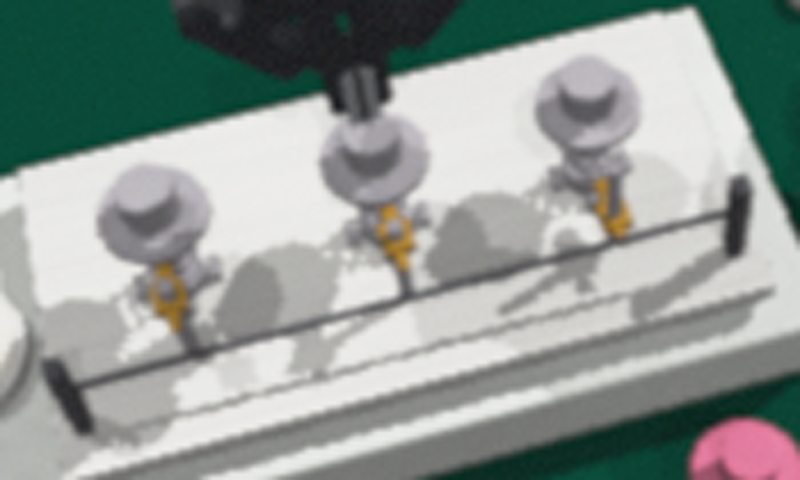

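Pointer 2 has dropped clearly, with its tip at the bar around (620,232) in the crop. Pointers 0 and 1 are untouched. Now seat 1.

>>> drive_tool --increments '[0.0002, 0.0008, -0.015, 0, 1, 0, 0, -0.002, 0, 1, 0, 0, -0.002, 0, 1, 0, 0, -0.002, 0, 1, 0, 0, -0.002, 0, 1, 0, 0, -0.002, 0, 1, 0, 0, -0.002, 0, 1, 0, 0, -0.002, 0, 1, 0, 0, -0.002, 0, 1, 0, 0, -0.002, 0, 1, 0, 0, 0, 0, 1, 0, 0, 0, 0, 1]'

```text
clock: 10.52
position: [0.5308, -0.0906, 0.1493]
eef_rot: [0.016, 1.0, 0.0, 0.0]
contact_force: [-1.5, 2.2, 7.4]
gripper_width: 0.0
```

```bash
python3 -c "
from h import *
dial();s=env.sense();print(s['position'],s['clock'])"
```

```text
Fz [-1.57  1.3   7.71]
Fz [-0.28  1.04  7.65]
Fz [-0.66  1.28  7.34]
Fz [-1.49  1.71  7.09]
needle 1.1290831458216306 N 7.527220972144204 min 159.61107 209.14772
[ 0.53084451 -0.09057054  0.14927016] 10.725
```

>>> drive_tool --increments '[0, 0, -0.001, 0, 1, 0, 0, -0.001, 0, 1, 0, 0, -0.001, 0, 1, 0, 0, -0.001, 0, 1, 0, 0, -0.001, 0, 1, 0, 0, 0, 0, 1, 0, 0, 0, 0, 1]'

```text
clock: 11.6
position: [0.5309, -0.0905, 0.1444]
eef_rot: [0.016, 1.0, 0.0, 0.0]
contact_force: [-1.8, 2.8, 9.7]
gripper_width: 0.005
```

```bash
python3 -c "
from h import *
dial();s=env.sense();print(s['position'],s['clock'])"
```

```text
Fz [-1.71  0.71 10.94]
Fz [-1.9   2.03  9.44]
Fz [-1.    2.13 10.02]
Fz [-1.45  1.59  9.58]
needle 1.5354766355121454 N 10.236510903414302 min 172.71465 211.53589
[ 0.53085375 -0.09056128  0.14437953] 11.8
```

About 10 N. Let it up and go to seat 0.

>>> drive_tool --increments '[0, 0, 0.002, 0, 1, 0, 0, 0.004, 0, 1, 0, 0, 0.005, 0, 1, 0, 0, 0.005, 0, 1, 0, 0, 0.005, 0, 1, 0, 0, 0.017, 0, 1, -0.001, -0.033, 0, 0, 1, -0.001, -0.033, 0, 0, 1, -0.001, -0.034, 0, 0, 1, 0, 0, 0, 0, 1]'

```text
clock: 13.05
position: [0.5271, -0.1934, 0.183]
eef_rot: [0.018, 1.0, -0.001, 0.0]
contact_force: [-0.2, 0.0, 0.4]
gripper_width: -0.001
```

>>> drive_tool --increments '[0, 0, -0.015, 0, 1, 0, 0, -0.002, 0, 1, 0, 0, -0.002, 0, 1, 0, 0, -0.002, 0, 1, 0, 0, -0.002, 0, 1, 0, 0, -0.002, 0, 1, 0, 0, -0.002, 0, 1, 0, 0, -0.002, 0, 1, 0, 0, -0.002, 0, 1, 0, 0, 0, 0, 1, 0, 0, 0, 0, 1]'

```text
clock: 14.42
position: [0.5278, -0.1906, 0.1512]
eef_rot: [0.016, 1.0, 0.0, 0.0]
contact_force: [-0.7, 1.7, 7.7]
gripper_width: -0.005
```

```bash
python3 -c "
from h import *
dial();s=env.sense();print(s['position'],s['clock'])"
```

```text
Fz [-0.61  0.21  6.88]
Fz [-0.97  1.54  6.52]
Fz [-0.67  1.25  6.83]
Fz [-0.81  1.74  6.59]
needle 1.7617735419974307 N 11.745156946649539 min 99.91633 102.02323
[ 0.52777529 -0.19065836  0.15120467] 14.625
```

The gripper now hides the dial in the top view. The wrist reads about 6.8 N, so I'll use the wrist force and the scene camera.

>>> drive_tool --increments '[0, 0, -0.001, 0, 1, 0, 0, -0.001, 0, 1, 0, 0, -0.001, 0, 1, 0, 0, -0.001, 0, 1, 0, 0, -0.001, 0, 1, 0, 0, -0.001, 0, 1, 0, 0, 0, 0, 1, 0, 0, 0, 0, 1]'

```text
clock: 15.62
position: [0.5279, -0.1907, 0.1454]
eef_rot: [0.016, 1.0, 0.0, 0.0]
contact_force: [-1.2, 1.6, 10.3]
gripper_width: -0.002
```

Run:
```python
from h import *
F=[]
for i in range(6): d=env.grab_frame("scene");F.append(env.sense()["contact_force"][2])
print(np.round(F,1),np.mean(F),env.sense()["position"],env.sense()["clock"])
b=d["img"][:,:,::-1]
# rectify the dial plane
t0=270+715/4.7,170+191/4.7
T=env.grab_frame("top");c=unproj(T,*t0,.06)
R=Ro.from_euler('z',-1.75,degrees=True).as_matrix()
h=.04;W=[c+R@np.array(o) for o in((h,h,0),(h,-h,0),(-h,-h,0),(-h,h,0))]
def rect(im,d): return cv2.warpPerspective(im,cv2.getPerspectiveTransform(np.float32([proj(d,w) for w in W]),np.float32([[0,0],[400,0],[400,400],[0,400]])),(400,400),flags=cv2.INTER_CUBIC)
z=rect(cv2.imread("pics/scene1.png"),d)
cv2.imwrite("pics/d2.png",np.hstack([z,rect(b,d)]))
```

```text
[10.1  9.8 10.1  9.3  8.8 10. ] 9.679223340282086 [ 0.52791472 -0.19063974  0.14541159] 15.925
```

View pics/d2.png

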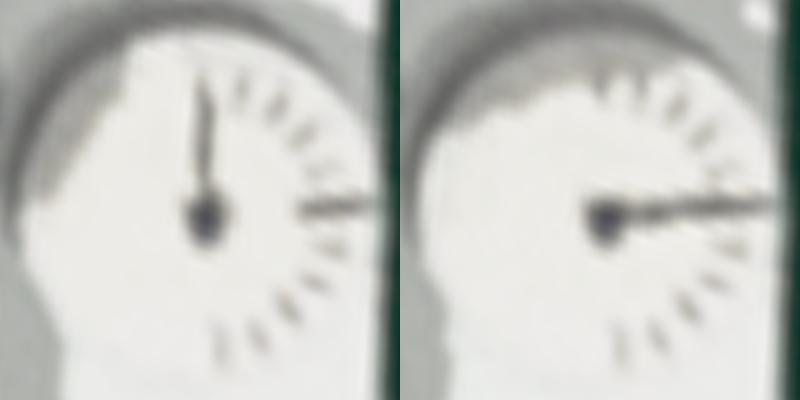

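The needle lies on the thick 10 N tick. I'll let it up and go back over the springs to seat 2, opening the gripper partway, with a check of the pointers on the way.

>>> drive_tool --increments '[0, 0, 0.002, 0, 1, 0, 0, 0.004, 0, 1, 0, 0, 0.005, 0, 1, 0, 0, 0.005, 0, 1, 0, 0, 0.005, 0, 1, 0, 0, 0.025, 0, 1, 0, 0.04, 0.014, 0, 1, 0.0015, 0.04, 0, 0, 1, 0.002, 0.04, 0, 0, 1, 0, 0.04, 0, 0, 1, 0, 0.04, 0, 0, -0.3, 0, 0, 0, 0, -0.3]'

```text
clock: 17.48
position: [0.5309, 0.0124, 0.2048]
eef_rot: [0.014, 1.0, 0.0, -0.0]
contact_force: [-0.1, -0.6, 0.2]
gripper_width: 0.418
```

Run:
```python
from h import *
s=env.sense();print(s["position"],s["contact_force"],s["clock"],s["gripper_width"])
d=snap("scene","s4");b=d["img"][:,:,::-1]
cv2.imwrite("pics/m4.png",cv2.resize(b[165:265,190:365],(798,456),interpolation=cv2.INTER_CUBIC))
# expected tip / bar pixels in the crop: platform top .072
R=Ro.from_euler('z',-1.75,degrees=True).as_matrix()
for n,a in(("0",(.5275,-.191)),("1",(.5304,-.0912)),("2",(.5315,.0078))):
    f=lambda x,z:np.round((np.array(proj(d,np.array([*a,.072+z])+R@[x,0,0]))-[190,165])*4.56,0)
    print(n,"bar",f(.059,.0315),"tip start",f(.056,.051),"tip 36mm",f(.056,.036),"tip 22.5",f(.056,.0225))
```

```text
[0.53089833 0.01244571 0.20482751] [-0.09365844 -0.60228514  0.17458979] 17.475 0.41786871044014423
0 bar [187. 333.] tip start [177. 306.] tip 36mm [184. 323.] tip 22.5 [190. 337.]
1 bar [412. 273.] tip start [406. 245.] tip 36mm [409. 262.] tip 22.5 [412. 277.]
2 bar [624. 212.] tip start [623. 184.] tip 36mm [622. 202.] tip 22.5 [622. 217.]
```

View pics/m4.png

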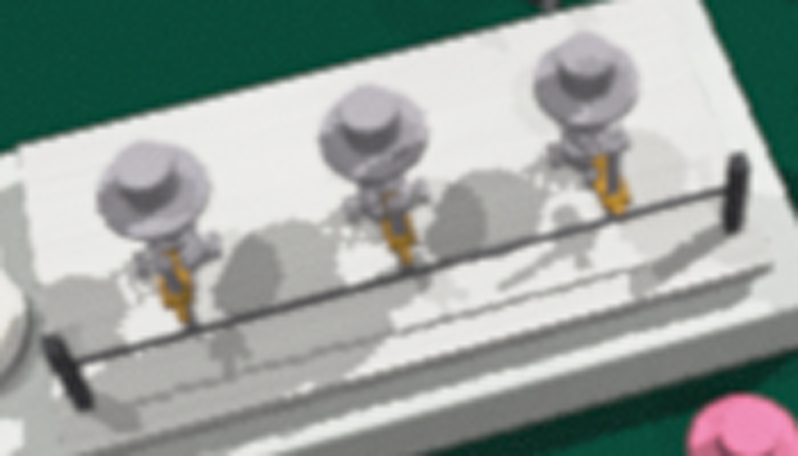

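Pointers 0 and 1 stop above the bar, with tips at (185,318) and (405,262). Pointer 2's tip at (618,212) reaches below it. The travel agrees: about 15 and 16 mm for the first two against about 30 mm, so the tired spring is in seat 2.

>>> drive_tool --increments '[0, 0, -0.02, 0, -0.3, 0, 0, 0, 0, -0.3, 0, 0, 0, 0, -0.3]'

```text
clock: 17.9
position: [0.5312, 0.0086, 0.1855]
eef_rot: [0.017, 1.0, -0.0, 0.0]
contact_force: [0.5, -0.8, -0.3]
gripper_width: 0.655
```

>>> drive_tool --increments '[0, -0.001, -0.015, 0, -0.3, 0, 0, -0.015, 0, -0.3, 0, 0, -0.0085, 0, -0.3, 0, 0, 0, 0, -0.3, 0, 0, 0, 0, 0.3, 0, 0, 0, 0, 1, 0, 0, 0, 0, 1, 0, 0, 0, 0, 1, 0, 0, 0, 0, 1]' --squeeze 30

```text
clock: 19.02
position: [0.5312, 0.0084, 0.1467]
eef_rot: [0.016, 1.0, 0.0, 0.0]
contact_force: [0.8, -0.2, 1.6]
gripper_width: 0.287
```

Grip at about 25 mm wide. Now lift straight up and carry it.

>>> drive_tool --increments '[0, 0, 0.005, 0, 1, 0, 0, 0.01, 0, 1, 0, 0, 0.02, 0, 1, 0, 0, 0.03, 0, 1, 0, 0, 0.02, 0, 1, -0.005, 0.02, 0, 0, 1, -0.01, 0.04, 0, 0, 1, -0.01, 0.04, 0, 0, 1, -0.01, 0.04, 0, 0, 1, -0.01, 0.04, 0, 0, 1, -0.01, 0.04, 0, 0, 1, -0.01, 0.04, 0, 0, 1]'

```text
clock: 20.52
position: [0.4656, 0.2696, 0.2323]
eef_rot: [0.016, 1.0, 0.0, 0.0]
contact_force: [0.4, -0.6, 0.1]
gripper_width: 0.292
```

>>> drive_tool --increments '[-0.01, 0.03, 0, 0, 1, -0.006, 0.017, 0, 0, 1, 0, 0, -0.03, 0, 1, 0, 0, -0.03, 0, 1, 0, 0, 0, 0, 1, 0, 0, 0, 0, 1]'

```text
clock: 21.28
position: [0.4507, 0.3153, 0.1727]
eef_rot: [0.017, 1.0, 0.0, 0.0]
contact_force: [-0.1, -0.2, -1.2]
gripper_width: 0.287
```

Run:
```python
from h import *
s=env.sense();print(s["position"],s["contact_force"],s["clock"],s["gripper_width"])
a=snap("top","t5");b=snap("scene","s5")
A=cv2.resize(a["img"][190:290,130:290,::-1],(480,300),interpolation=cv2.INTER_CUBIC)
B=cv2.resize(b["img"][100:200,330:490,::-1],(480,300),interpolation=cv2.INTER_CUBIC)
cv2.imwrite("pics/m5.png",np.vstack([A,B]))
```

```text
[0.450711   0.31526259 0.17269319] [-0.10079064 -0.23790458 -1.17654729] 21.275 0.2872903647788851
```

View pics/m5.png

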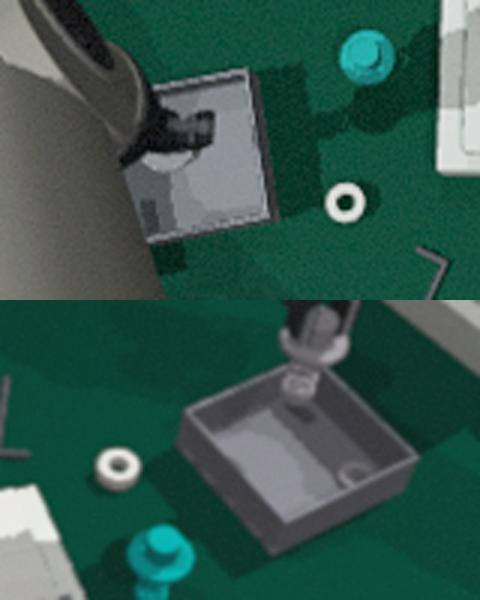

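The spring hangs upright over the middle of the tray, clear of the washer and clip. Now lower it.

>>> drive_tool --increments '[0, 0, -0.03, 0, 1, 0, 0, -0.03, 0, 1, 0, 0, -0.02, 0, 1, 0, 0, -0.007, 0, 1, 0, 0, -0.003, 0, 1, 0, 0, -0.002, 0, 1, 0, 0, -0.0015, 0, 1, 0, 0, 0, 0, 1, 0, 0, 0, 0, 1]'

```text
clock: 22.5
position: [0.4503, 0.3156, 0.0783]
eef_rot: [0.016, 1.0, 0.0, 0.0]
contact_force: [1.9, 1.2, 1.8]
gripper_width: 0.293
```

It's on the floor. Release and retreat.

>>> drive_tool --increments '[0, 0, 0, 0, 0.2, 0, 0, 0, 0, -0.2, 0, 0, 0, 0, -0.4, 0, 0, 0, 0, -0.4, 0, 0, 0, 0, -0.4, 0, 0, 0.01, 0, -0.4, 0, 0, 0.03, 0, -0.4, 0, 0, 0.04, 0, -0.4, 0, 0, 0.05, 0, -0.4, -0.01, -0.04, 0.04, 0, -0.4, -0.01, -0.04, 0, 0, -0.4, 0, 0, 0, 0, -0.4]'

```text
clock: 24.0
position: [0.4298, 0.2328, 0.2493]
eef_rot: [0.018, 1.0, 0.001, 0.0]
contact_force: [0.4, -0.1, -0.2]
gripper_width: 0.697
```

Run:
```python
from h import *
s=env.sense();print(s["position"],s["contact_force"],s["clock"],s["gripper_width"])
b=snap("scene","s6")
cv2.imwrite("pics/m6.png",cv2.resize(b["img"][100:290,150:490,::-1],(798,446),interpolation=cv2.INTER_CUBIC))
```

```text
[0.42982751 0.23279393 0.24934839] [ 0.39370688 -0.07669876 -0.15688486] 24.0 0.6974582089413294
```

View pics/m6.png

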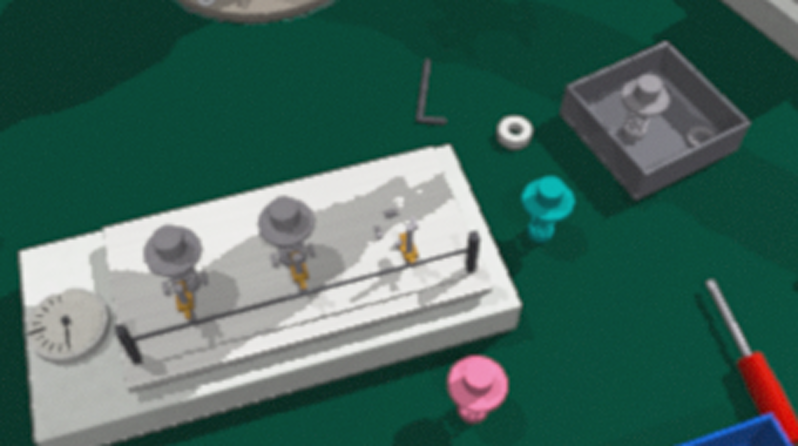

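The tired spring stands in the tray at (645,100). The two good ones stand in their seats, pointer 2 is below the bar, the needle is back at zero, and the gripper is clear.

```bash
python3 -c "
from bench import env
print(env.job_done())"
```

```text
the job is handed in; nothing more can be done
None
```

I pressed all three springs to about 10 N, found the tired one in seat 2, and put it in the grey reject tray. The job is handed in at about 24 s on the robot's clock, and no verdict came back.

| Seat | Last dial reading | Wrist force | Spring compression | Pointer against the bar |
|---|---|---|---|---|
| 2 | 9.7 N, then 0.8 mm further (est. about 9.9 N) | about 9.7 N | about 30 mm | below: tired |
| 1 | 10.2 N | about 10.0 N | about 16 mm | above: good |
| 0 | needle on the 10 N mark | about 9.7 N | about 15 mm | above: good |

- **Dial at seat 0:** the gripper hid the dial from the top camera, so my script's reading there was invalid. I read it from the scene camera instead, and it agreed with the wrist force.
- **Seat 2:** I did not read the dial again after the last 0.8 mm of pressing.
- **Final picture:** the tired spring stands upright in the tray, and the two good ones stand in seats 0 and 1. The needle is back at zero and the gripper is clear of everything. No check failed.

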